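Slide the tall lamp power unit home in its bench dock and switch it on

TASK

Push the tall, heavy lamp power unit along the bench into the dock between the two low guide rails until its back is fully against the back stop, without letting it tip and without lifting it. Then press the round button on its top all the way down and let it come up again. Nothing is to be picked up, and everything else on the bench stays where it is.

Things in the scene. Friction and masses are not known exactly. Their poses are not given: they have to be found in the camera images.
- unit: tall cream lamp power unit, 70 mm deep (x), 120 wide (y), 150 high, 1.4 to 2.3 kg, loose on the bench. Origin: centre of underside; z up; -x its front (dark meter window, dark strip at the foot), +x its back, which goes to the stop. Bench friction 0.5 to 0.7: a push over about 45 mm high may tip it. On top a round button and a bar handle (28 mm high, y = -52 to -12 mm), not needed
- dock: fixed aluminium dock: back stop 30 mm high, 150 wide; two side rails 20 high, 134 apart inside, from x = 0 to -52 mm, then flaring out to a 175 mm wide mouth at x = -88. Origin: bench level, middle of the stop's face that the unit rests against; +x is the way the unit goes in, z up. Home: the unit's origin at x = -35 mm, axes parallel, y within the play of 7 mm either way
- btn_top (a point): centre of the top face of the round grey push button (28 mm diameter, in a black collar 44 mm across) on top of the unit: 168 mm above the bench with the unit upright, 32 mm to the unit's +y side of its centre. Pressed straight down. Its collar stands 12 mm above the top of the unit.
- btn (a joint): the push button's travel: 0 up, 0.006 m fully down; it springs back; about 1.5 N to start and 5 N to reach the bottom
- canister: bystander: clear jar with black lid, 40 mm diameter, 55 mm high, beside the dock; origin under its centre
- dish: bystander: flat round closed glass dish, 92 mm diameter, 16 mm high; origin under its centre
- slidebox: bystander: flat slide box 87 x 102 x 34 mm beside the dock; origin under its centre
- eyepiece: bystander: black microscope eyepiece, 36 mm diameter, 48 mm high, standing; origin under its centre
- mug: bystander: white mug, 80 mm diameter, 90 mm high; origin under its centre
- mouse: bystander: black computer mouse, about 75 x 60 x 36 mm; origin under it
- driver: bystander: screwdriver lying flat, 170 mm long; origin under its middle
There are look-alikes about, which are no part of the job. There is more than one size of the dock; the job needs the middle-sized.

How it is judged:
By the outcome, as a careful person would: the job done as asked, in the order asked, and still so for the second after the job is handed in, with the robot touching nothing.
It also fails if it takes over 50 s, if anything falls off the work surface, if the arm or the gripper's body presses on something with over 40 N, if the wrist force passes 120 N, or if a joint passes its speed limit or range.

ROBOT

A 6-joint arm with a two-finger parallel gripper is mounted at the origin on the work surface. World frame = base frame: x ahead of the robot, y to its left, z up, the work surface at z = 0. Lengths are in m, angles in rad, forces in N, time in s.
With the tool pointing down it reaches from about 0.25 to 0.725 m from the base axis. Payload 4 kg.
Tool frame: the origin (TCP) lies midway between the tips of the shut fingers; the grasp point (between the pads) lies 19 mm behind it; z points along the fingers, y is the direction in which the jaws open and shut (so a half turn about z gives the same grasp; the last joint's range is limited). The gripper opens to 85 mm and grips with 20 to 120 N. Pads are 22 mm wide; open, the fingers measure 114 mm over their backs; the gripper's body (76 mm by 85 mm) begins 54 mm behind the grasp point. The pads swing forward as they close: fully open they stand 13 mm farther back than shut.
Start: joints at [1.203, 0.241, 0.005, 1.335, 0, 1.571], TCP at [0.18, 0.467, 0.231] pointing down, gripper open.
Joint ranges: [-2.72, 2.72], [-1.05, 1.87], [-1.09, 1.28], [-1.99, 2.15], [-1.42, 1.44], [-3.14, 3.14]. Speed limits (rad/s): [2.79, 2.79, 3.14, 3.14, 3.14, 3.14].

INTERFACE

Orientations are given as a unit quaternion [x, y, z, w].
In Python, from workcell import monitor, cams, order gives the robot as it stands.
- The arm moves only by the tool send_rows, never from a script. Its argument "moves" is a list of rows, each a list of 4 numbers: the shift along the tool's x, y, z as a fraction of full scale, then the turn about the tool's z as a fraction of full scale. A call has 1 to 20 rows; each row shifts and turns the commanded pose from where the row before left it, along the tool's axes as they then stand; what a row does not reach is not made up. Full scale, the value 1, is 100 cm for a shift and 0.1 rad for a turn. A row lasts 1/10 s, in which the tool goes at most 50 mm and 8.59 degrees, less where a joint would pass 70% of its speed; a pose out of reach is approached as far as the arm can. A call with a number of a shift or a turn outside -1 to 1 is refused whole. A call with a gripper value outside its range is refused whole. "claw" is the gripper's target within -1 to 1 (fully open at 1, half-way at 0, shut at -1), set as the call begins (left out, the last holds). The fingers move at their own pace and stop on an object; the grip force is fixed at half the most. Time passes only in rows, so rows that do not move let the fingers close. It gives the time, the measured TCP pose, the force and the opening at its end, in the units of the state.
- monitor.get_obs(): the state, without advancing time (a new reading comes with each control period).
- cams.camera(name): name is "side" or "top"; returns (picture, depth): 420x560x3 uint8, blue, green, red; 420x560 float32, m along the optical axis (not along the pixel's ray), 0 where there is no reading.
- cams.camera_info(name): a dict with "intrinsics" (3x3 intrinsics, pixels), "T" (4x4, takes a point from camera to world coordinates). Camera axes: x right, y up, looking along -z (the intrinsics and any distortion apply to the point x, -y, -z); pixel columns grow to the right and rows downward; lengths in m; the calibration is good to about 2 mm. A picture is of the moment at which its call begins. camera_info takes no time and is no camera call.
- order.job_done(): hands the job in, once; it reports no verdict.
The state is a dict: "clock": time; "joint_pos": joint angles; "joint_vel": joint speeds; "tau": joint torques, N m; "eef_pos": TCP position; "tool_rot": TCP orientation; "ft_force": force on the tool from outside, world axes, zero at the start; "ft_torque": the same for the moment, N m; "grip_width": finger opening in m.
Only numpy, scipy, OpenCV 4.12 (cv2) and the standard library are available. Lean on these libraries where they do the work, as an engineer would, in place of code of your own. Each camera call takes 0.05 s, during which the arm holds its last target.

## Working session

There is one attempt and no reset: what is moved stays moved. The work goes in short steps, Python scripts to look and compute and a tool call to move; the robot and the scene stay as the last step left them, time stands still between calls to the robot, and variables do not carry over. Pictures are saved under pics/ and viewed, and the job is handed in when it is done.

Besides the shell and the picture viewer there is one more tool, called after "Call:" as name(argument=value, ...), one argument or row to a line, values as JSON. send_rows: Moves the arm, as the interface text tells. Its arguments: {"type":"object","properties":{"moves":{"type":"array","items":{"type":"array","items":{"type":"number","minimum":-1,"maximum":1}}},"claw":{"type":"number"}},"required":["moves"]}

```bash
ls; mkdir -p pics; python3 - <<'E'
from workcell import monitor,cams
import cv2,numpy as np
o=monitor.get_obs();print(o)
for n in("side","top"):
    p,d=cams.camera(n);i=cams.camera_info(n);print(n,i)
    cv2.imwrite(f"pics/{n}0.png",p);np.savez(f"pics/{n}0.npz",p=p,d=d,K=i["intrinsics"],T=i["T"])
E
```

```text
pics
{'clock': 0.0, 'joint_pos': array([ 1.20299540e+00,  2.41426755e-01,  3.70300493e-03,  1.33516966e+00,
       -2.69456500e-05,  1.57075531e+00]), 'joint_vel': array([ 0.00013186,  0.00037467,  0.00065259,  0.00071387, -0.00034569,
        0.0007662 ]), 'tau': array([ 2.24023082e-03, -3.72316146e+01,  2.52408814e+01,  1.69358833e-02,
        2.06535551e-04,  4.92475223e-06]), 'eef_pos': array([0.17956301, 0.46596871, 0.23039796]), 'tool_rot': array([ 1.82845369e-01,  9.83141125e-01, -1.03332284e-03, -1.78518127e-04]), 'ft_force': array([-0.62919349,  0.04353194,  0.14362654]), 'ft_torque': array([ 0.00828163, -0.01424959,  0.02307758]), 'grip_width': 0.08550222934231996}
side {'intrinsics': array([[501.74599649,   0.        , 284.98574481],
       [  0.        , 501.74599649, 216.23490078],
       [  0.        ,   0.        ,   1.        ]]), 'T': array([[-0.9558653 ,  0.21554319, -0.19965634,  0.27289424],
       [-0.29351487, -0.73076006,  0.6163106 ,  0.9066497 ],
       [-0.01305933,  0.64771202,  0.76177332,  1.19104175],
       [ 0.        ,  0.        ,  0.        ,  1.        ]])}
top {'intrinsics': array([[407.81838739,   0.        , 280.8692429 ],
       [  0.        , 407.81838739, 203.30740012],
       [  0.        ,   0.        ,   1.        ]]), 'T': array([[-1.45215808e-02,  9.77332942e-01, -2.11209480e-01,
         2.85059380e-01],
       [-9.99891380e-01, -1.47263300e-02,  6.03552333e-04,
         5.34978378e-02],
       [-2.52046893e-03,  2.11195303e-01,  9.77440633e-01,
         1.32709714e+00],
       [ 0.00000000e+00,  0.00000000e+00,  0.00000000e+00,
         1.00000000e+00]])}
```

View pics/side0.png

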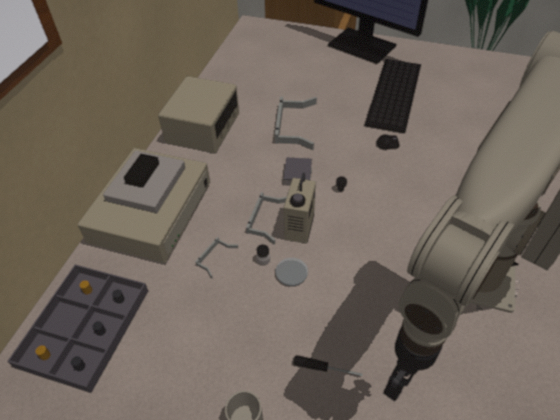

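View pics/top0.png

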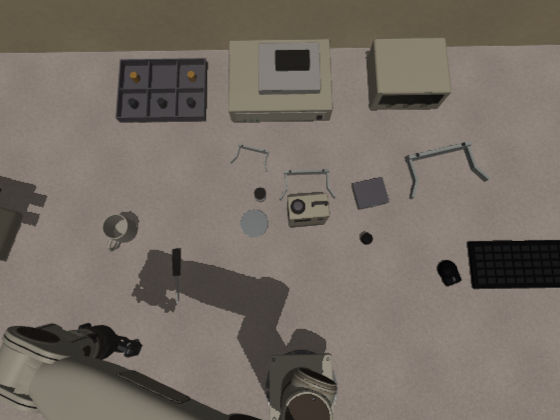

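The top view shows the unit at about (308,208), with three docks. The small one is at (253,152), the middle one at (306,175) and the large one at (443,155). The canister is at (260,194), the dish at (254,223), the slide box at (370,193) and the eyepiece at (366,238). I'll zoom in and measure.

```bash
cat > h.py <<'E'
import numpy as np,cv2
from workcell import monitor,cams
def load(f):
    z=np.load(f);return z['p'],z['d'],z['K'],z['T']
def shot(n,tag):
    p,d=cams.camera(n);i=cams.camera_info(n)
    np.savez(f"pics/{n}{tag}.npz",p=p,d=d,K=i["intrinsics"],T=i["T"]);return p,d,i["intrinsics"],i["T"]
def ray(u,v,K,T):
    u=np.asarray(u,float);v=np.asarray(v,float)
    r=np.stack([(u-K[0,2])/K[0,0],-(v-K[1,2])/K[1,1],-np.ones_like(u)],-1)
    return T[:3,3],r@T[:3,:3].T
def onplane(u,v,z,K,T):
    c,r=ray(u,v,K,T);return c+r*((z-c[2])/r[...,2])[...,None]
def cloud(d,K,T):
    v,u=np.mgrid[:d.shape[0],:d.shape[1]];c,r=ray(u,v,K,T)
    P=c+r*d[...,None];P[d==0]=np.nan;return P
def proj(P,K,T):
    q=(np.atleast_2d(P)-T[:3,3])@T[:3,:3];q=np.stack([q[:,0],-q[:,1],-q[:,2]],1)@K.T
    return q[:,:2]/q[:,2:]
def crop(p,u0,u1,v0,v1,s,f):
    cv2.imwrite(f,cv2.resize(p[v0:v1,u0:u1],None,fx=s,fy=s,interpolation=cv2.INTER_CUBIC))
E
python3 - <<'E'
from h import *
p,d,K,T=load('pics/top0.npz');crop(p,220,400,130,250,4,'pics/t1.png')
P=cloud(d,K,T)
for (u,v) in [(318,210),(308,222),(298,206),(320,204),(306,172),(253,149),(440,152),(370,193),(330,250)]: print(u,v,P[v,u].round(4))
p,d,K,T=load('pics/side0.npz');crop(p,190,360,150,290,4,'pics/s1.png')
E
```

```text
318 210 [ 0.5178 -0.0562  0.149 ]
308 222 [ 0.4951 -0.0309  0.0736]
298 206 [0.5262 0.0033 0.1709]
320 204 [ 0.5301 -0.0601  0.1759]
306 172 [ 0.672  -0.0324  0.0235]
253 149 [0.759  0.1445 0.0132]
440 152 [ 0.7342 -0.4833  0.0257]
370 193 [ 0.5948 -0.2386  0.0327]
330 250 [ 0.4147 -0.1051 -0.0043]
```

View pics/t1.png

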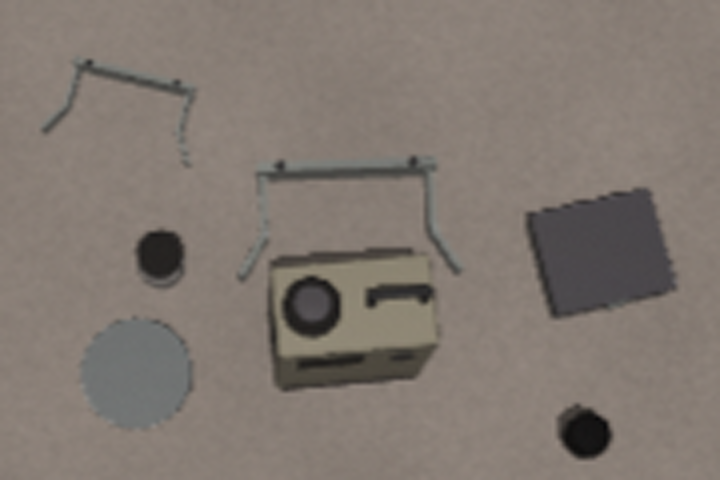

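View pics/s1.png

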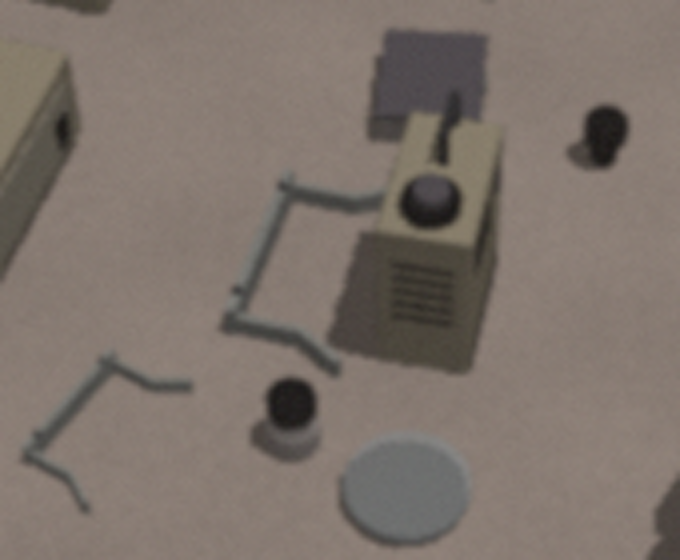

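```bash
cat > meas.py <<'E'
from h import *
import sys
def unit(p,d,K,T):
    P=cloud(d,K,T)
    m=(abs(P[...,0]-.56)<.15)&(abs(P[...,1]+.03)<.12)&(P[...,2]>.135)&(P[...,2]<.2)
    m=cv2.morphologyEx(m.astype('uint8'),cv2.MORPH_OPEN,np.ones((2,2)))
    n,l,s,c=cv2.connectedComponentsWithStats(m);k=1+np.argmax(s[1:,4]);m=(l==k).astype('uint8')
    # pixel edges via contour, rays onto z=.150
    cn=max(cv2.findContours(m,cv2.RETR_EXTERNAL,cv2.CHAIN_APPROX_NONE)[0],key=len)[:,0].astype(float)
    q=onplane(cn[:,0],cn[:,1],.15,K,T)[:,:2]
    return m,q,P
def btn(p,d,K,T):
    P=cloud(d,K,T);m=(abs(P[...,0]-.56)<.15)&(abs(P[...,1]+.03)<.12)&(P[...,2]>.1)&(P[...,2]<.2)
    return P,m
E
python3 - <<'E'
from meas import *
for n in('top','side'):
    p,d,K,T=load(f'pics/{n}0.npz')
    m,q,P=unit(p,d,K,T);r=cv2.minAreaRect((q*1000).astype(np.float32));print(n,r, cv2.boxPoints(r).round(0).tolist())
    z=P[...,2][m>0];print('z med',np.median(z))
    # dock points
    D=(abs(P[...,0]-.62)<.1)&(abs(P[...,1]+.03)<.13)
    for lo,hi in((.012,.024),(.024,.04)):
        w=D&(P[...,2]>lo)&(P[...,2]<hi)
        X=P[w];print(lo,len(X),X.min(0).round(3),X.max(0).round(3))
    W=D&(P[...,2]>.022)&(P[...,2]<.04)&(P[...,0]>.64)
    X=P[W];r=cv2.minAreaRect((X[:,:2]*1000).astype(np.float32));print('stop',r,cv2.boxPoints(r).round(0).tolist())
    g=cv2.cvtColor(p,cv2.COLOR_BGR2HSV)
    print(P[142:152,250].round(3).tolist() if 0 else '')
E
```

```text
top ((525.57568359375, -29.141910552978516), (71.38956451416016, 119.4500961303711), 4.232931613922119) [[486.0, 28.0], [494.0, -91.0], [566.0, -86.0], [557.0, 33.0]]
z med nan
0.012 157 [ 0.526 -0.126  0.012] [0.679 0.059 0.024]
0.024 117 [ 0.527 -0.105  0.024] [0.68  0.045 0.036]
stop ((666.6617431640625, -33.035430908203125), (34.360389709472656, 145.9600067138672), 5.61853551864624) [[642.0, 38.0], [657.0, -107.0], [691.0, -104.0], [677.0, 41.0]]

side ((527.0179443359375, -29.9912109375), (71.3788833618164, 156.24295043945312), 4.420355319976807) [[485.0, 45.0], [497.0, -111.0], [569.0, -105.0], [557.0, 51.0]]
z med nan
0.012 239 [ 0.52  -0.116  0.012] [0.677 0.063 0.024]
0.024 176 [ 0.52  -0.108  0.024] [0.682 0.053 0.04 ]
stop ((662.2568969726562, -30.12560272216797), (148.96018981933594, 40.39762496948242), 88.83589935302734) [[641.0, -104.0], [681.0, -105.0], [684.0, 44.0], [644.0, 45.0]]
```

```bash
python3 - <<'E'
from h import *
for n,b in(('top',(275,342,165,205)),('side',(235,300,185,250))):
    p,d,K,T=load(f'pics/{n}0.npz');s=10
    crop(p,*b,s,f'pics/z_{n}.png')
    im=cv2.imread(f'pics/z_{n}.png');im=cv2.convertScaleAbs(im,alpha=1.5,beta=10)
    for k in range(b[0],b[1],5): cv2.putText(im,str(k),((k-b[0])*s,8),0,.3,(0,0,255));cv2.line(im,((k-b[0])*s+5,0),((k-b[0])*s+5,4),(0,0,255))
    for k in range(b[2],b[3],5): cv2.putText(im,str(k),(0,(k-b[2])*s+8),0,.3,(0,0,255))
    cv2.imwrite(f'pics/z_{n}.png',im[:600])
E
```

```text
(no output)
```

View pics/z_top.png

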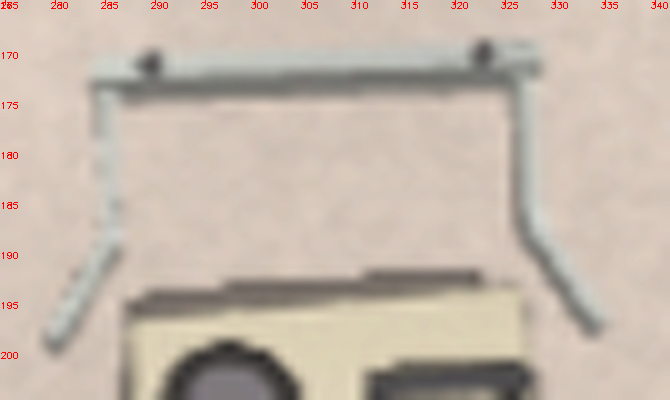

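View pics/z_side.png

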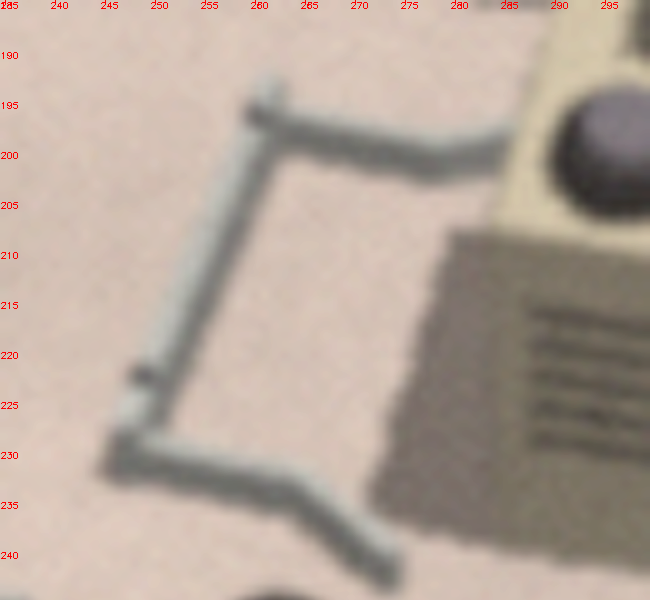

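```bash
python3 - <<'E'
from h import *
def f(n,z,pts):
    p,d,K,T=load(f'pics/{n}0.npz');pts=np.array(pts,float);r=onplane(pts[:,0],pts[:,1],z,K,T)[:,:2];print(n,z,(r*1000).round(1).tolist());return r
for n,pts in(('top',[(285.5,172.9),(325.5,172.0)]),('side',[(261.8,199.5),(250.5,225.5)])):
    a=f(n,.03,pts);v=a[0]-a[1];print('yaw',np.degrees(np.arctan2(-v[0],v[1])))
f('top',.0,[(287,174.7),(325,173.4)])
for s in ([(286.3,176),(286.7,187.5)],[(326,175),(326.5,187.5)]):
    a=f('top',.02,s);v=a[0]-a[1];print('yaw',np.degrees(np.arctan2(v[1],v[0])))
# mouth tips
f('top',.02,[(279.5,199.5),(334.5,197.0)])
# side: near rail (+y) : inner top edge?, 
f('side',.02,[(248.5,227.5),(263.5,231.5),(275,239)])
f('side',.02,[(262.5,197),(277,198.5)])
p,d,K,T=load('pics/top0.npz');P=cloud(d,K,T)
for (u,v) in[(300,170),(300,171),(300,172),(315,171)]:print(P[v,u].round(3))
print(P[171:174,286:326,:].reshape(3,-1,3)[...,2].round(3)[:, ::6])
E
```

```text
top 0.03 [[668.0, 35.9], [669.1, -96.5]]
yaw 0.46552408118978406
side 0.03 [[667.0, -77.9], [665.6, 31.3]]
yaw -179.26389139259365
top 0.0 [[670.4, 30.5], [673.0, -98.1]]
top 0.02 [[660.2, 33.3], [620.7, 32.6]]
yaw 0.9259183506966447
top 0.02 [[661.6, -98.9], [618.7, -98.9]]
yaw 0.03505420783391959
top 0.02 [[580.4, 57.0], [586.1, -124.0]]
side 0.02 [[672.1, 32.8], [623.8, 34.6], [582.2, 51.9]]
side 0.02 [[671.7, -97.1], [625.6, -104.0]]
[ 0.678 -0.012  0.027]
[ 0.675 -0.012  0.027]
[ 0.67  -0.012  0.03 ]
[ 0.674 -0.062  0.028]
[[0.025 0.027 0.029 0.026 0.032 0.02  0.027]
 [0.027 0.031 0.032 0.03  0.029 0.022 0.015]
 [0.019 0.021 0.015 0.017 0.012 0.014 0.01 ]]
```

The unit is at (0.526, −0.029) with yaw about +4.2°. The stop face is at x≈0.668, centred on y≈−0.033, with yaw about 1°, and the inner width is about 132 mm, which confirms the middle dock. The tool stays vertical, so the gripper body would reach the 150 mm unit before the pads do. I'll push with the outer back of one opened finger (57 mm out, against 38–42 mm for the body), with the jaw axis along x. First I turn the tool.

Call:
send_rows(
  moves=[
    [0,0,0,1],
    [0,0,0,1],
    [0,0,0,1],
    [0,0,0,1],
    [0,0,0,1],
    [0,0,0,1],
    [0,0,0,1],
    [0,0,0,1],
    [0,0,0,1],
    [0,0,0,1],
    [0,0,0,1],
    [0,0,0,0.76],
  ],
  claw=1,
)

```text
clock: 1.3
eef_pos: [0.1796, 0.4662, 0.2307]
tool_rot: [0.699, 0.715, -0.001, 0.0]
ft_force: [-1.1, -0.4, 0.4]
grip_width: 0.0854
```

Call:
send_rows(
  moves=[
    [-0.045,0.018,0,0],
    [-0.045,0.018,0,0],
    [-0.045,0.018,0,0],
    [-0.045,0.018,0,0],
    [-0.045,0.018,0,0],
    [-0.045,0.018,0,0],
    [-0.045,0.018,0,0],
    [-0.045,0.018,0,0],
    [-0.045,0.018,0,0],
    [-0.045,0.018,0,0],
    [-0.045,0.018,0,0],
    [0,0,0,0],
    [0,0,0,0],
  ],
)

```text
clock: 2.6
eef_pos: [0.3907, -0.0239, 0.2307]
tool_rot: [0.699, 0.715, -0.0, -0.001]
ft_force: [-0.2, 0.0, 0.5]
grip_width: 0.0852
```

```bash
python3 - <<'E'
from h import *
for n,b in(('top',(240,380,150,290)),('side',(220,400,100,260))):
    p,d,K,T=shot(n,1); crop(p,*b,4,f'pics/{n}1.png')
    q=proj([[.3907,-.0239,.2307],[.3907,-.0239,.2437]],K,T);print(n,q.round(0).tolist())
    P=cloud(d,K,T);m=(P[...,0]>.3)&(P[...,0]<.48)&(abs(P[...,1]+.03)<.1)&(P[...,2]>.2)&(P[...,2]<.6)
    X=P[m]
    for z in np.arange(.22,.56,.02):
        s=X[(X[:,2]>=z)&(X[:,2]<z+.02)]
        if len(s)>3:print(round(z-.2307,3),len(s),'x',(s[:,0].min()-.3907).round(3),(s[:,0].max()-.3907).round(3),'y',(s[:,1].min()+.0239).round(3),(s[:,1].max()+.0239).round(3))
E
```

```text
top [[310.0, 251.0], [311.0, 250.0]]
0.289 5 x -0.037 -0.024 y 0.045 0.045
side [[350.0, 185.0], [351.0, 181.0]]
0.009 30 x -0.054 0.055 y -0.005 0.017
0.029 65 x -0.056 0.056 y -0.002 0.018
0.049 158 x -0.073 0.074 y -0.012 0.019
0.069 258 x -0.072 0.074 y -0.014 0.022
0.089 293 x -0.071 0.07 y -0.015 0.025
0.109 210 x -0.068 0.068 y -0.014 0.031
0.129 172 x -0.037 0.036 y -0.0 0.042
0.149 200 x -0.037 0.037 y -0.002 0.043
0.169 237 x -0.036 0.036 y -0.003 0.041
0.189 169 x -0.035 0.035 y 0.006 0.04
0.209 241 x -0.036 0.037 y -0.009 0.041
0.229 225 x -0.034 0.034 y -0.003 0.039
0.249 278 x -0.034 0.037 y 0.013 0.042
0.269 128 x -0.044 0.043 y -0.012 0.043
0.289 316 x -0.044 0.043 y -0.023 0.049
0.309 416 x -0.044 0.046 y -0.033 0.05
0.329 332 x -0.043 0.044 y -0.009 0.048
```

View pics/side1.png

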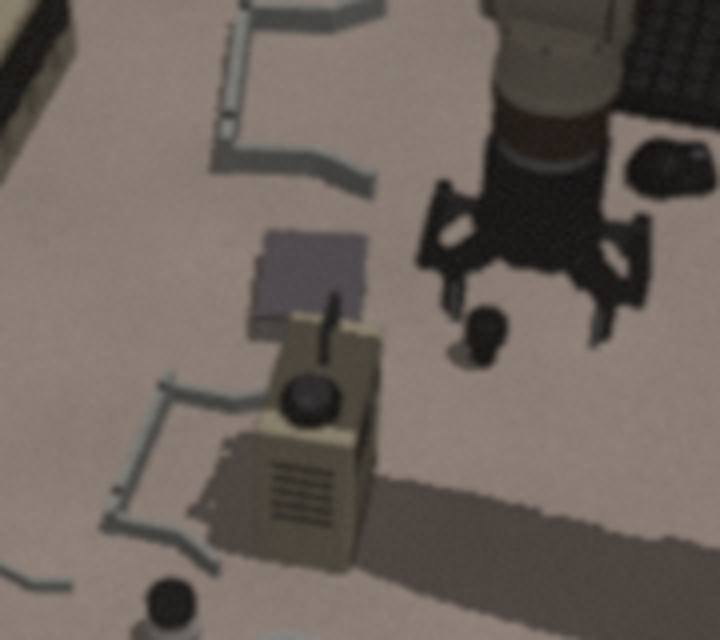

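View pics/top1.png

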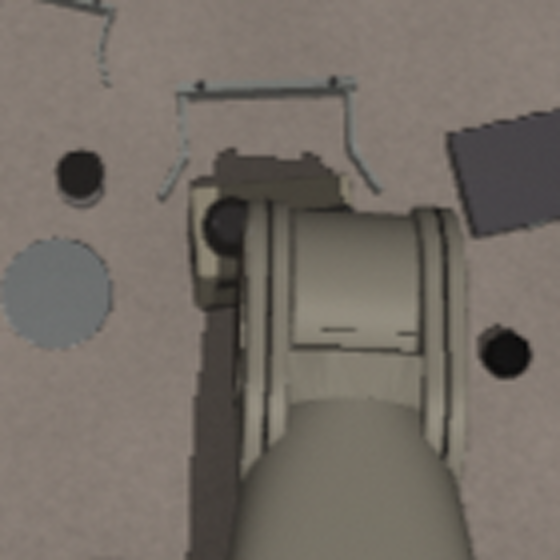

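```bash
python3 - <<'E'
from h import *
p,d,K,T=load('pics/side1.npz')
P=cloud(d,K,T);m=(P[...,0]>.3)&(P[...,0]<.48)&(abs(P[...,1]+.03)<.1)&(P[...,2]>.2)&(P[...,2]<.6)
X=P[m]-[.3907,-.0239,.2307]
for z in np.arange(-.01,.13,.004):
    s=X[(X[:,2]>=z)&(X[:,2]<z+.004)]
    if len(s):print(round(z,3),len(s),(s[:,0].min()*1000).round(1),(s[:,0].max()*1000).round(1), (s[:,1].min()*1000).round(1),(s[:,1].max()*1000).round(1))
crop(p,315,390,135,195,10,'pics/g1.png')
E
```

```text
0.014 5 -51.2 43.8 -4.9 10.7
0.018 7 -48.8 51.7 5.4 16.5
0.022 11 -54.1 53.8 5.5 15.8
0.026 8 -48.9 54.8 2.2 14.8
0.03 14 -55.7 52.0 3.5 16.0
0.034 16 -55.4 55.1 2.3 15.7
0.038 12 -55.4 52.0 -2.5 18.0
0.042 11 -54.0 54.8 4.8 15.0
0.046 14 -53.7 55.9 5.5 17.2
0.05 8 -59.9 49.1 4.4 15.8
0.054 8 -57.7 61.5 2.1 14.4
0.058 35 -72.5 74.2 -12.3 19.1
0.062 55 -72.0 74.3 -9.2 17.6
0.066 53 -73.4 70.9 -10.7 18.6
0.07 40 -71.7 73.6 -11.4 18.6
0.074 60 -70.8 72.1 -14.4 21.5
0.078 75 -68.5 71.6 -14.0 22.3
0.082 46 -71.1 72.2 -1.0 21.2
0.086 45 -70.7 69.3 5.9 21.7
0.09 32 -70.3 70.1 -2.0 22.0
0.094 53 -69.1 69.1 -12.7 25.1
0.098 62 -68.6 69.9 -14.9 22.9
0.102 72 -68.3 68.0 1.5 23.6
0.106 71 -67.9 68.1 -12.1 23.0
0.11 66 -67.6 65.6 -9.5 22.9
0.114 95 -67.3 68.2 -13.7 17.6
0.118 28 -65.7 66.3 -11.2 18.1
0.122 7 -62.2 62.4 -4.2 14.2
0.126 5 -36.2 37.0 4.6 30.8
```

View pics/g1.png

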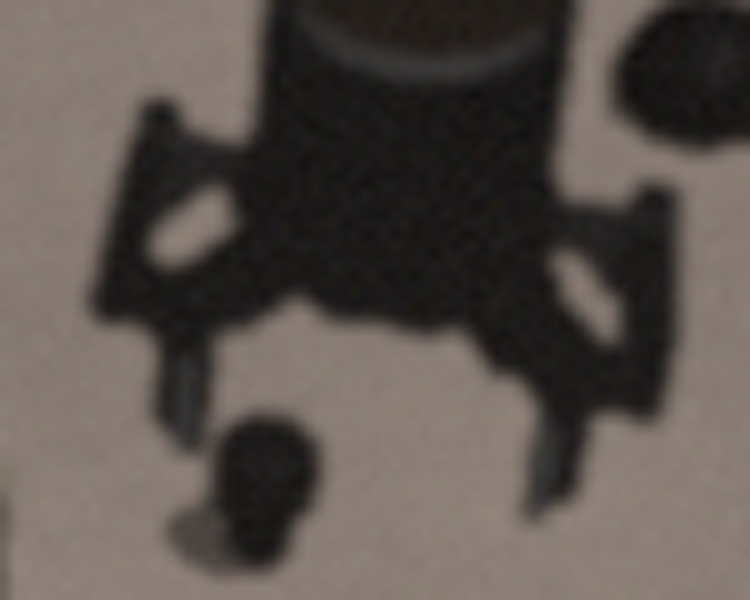

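The side view shows the finger couplers reaching ±74 mm, with a lower corner 44 mm above the fingertips. The tips themselves lead only ±56 mm. With the tips just above the bench, the contact is the coupler's lower corner at about z 47 mm, which is marginal but workable. Sinking slightly while pushing adds downward friction on the front face, which works against tipping. I'll descend in front of the unit.

Call:
send_rows(
  moves=[
    [-0.005,0,0.04,0],
    [0,0,0.04,0],
    [0,0,0.04,0],
    [0,0,0.04,0],
    [0,0,0.04,0],
    [0,0,0.02,0],
    [0,0,0.01,0],
    [0,0,0,0],
    [0,0,0,0],
  ],
)

```text
clock: 3.6
eef_pos: [0.392, -0.0272, 0.0022]
tool_rot: [0.697, 0.717, 0.0, 0.001]
ft_force: [0.8, -0.3, 0.4]
grip_width: 0.0852
```

Call:
send_rows(
  moves=[
    [-0.002,0.004,0.004,0],
    [0,0.004,0.003,0],
    [0,0.004,0,0],
    [0,0,0,0],
    [0,0,0,0],
  ],
)

```text
clock: 4.1
eef_pos: [0.4035, -0.0297, -0.0056]
tool_rot: [0.698, 0.716, 0.0, 0.0]
ft_force: [0.5, 0.6, 0.2]
grip_width: 0.0859
```

```bash
python3 - <<'E'
from h import *
print(monitor.get_obs()['eef_pos'],monitor.get_obs()['ft_force'])
p,d,K,T=shot('side',2); crop(p,240,400,120,260,4,'pics/side2.png')
E
```

```text
[ 0.40347706 -0.029701   -0.00557545] [0.52527763 0.59626979 0.2074066 ]
```

View pics/side2.png

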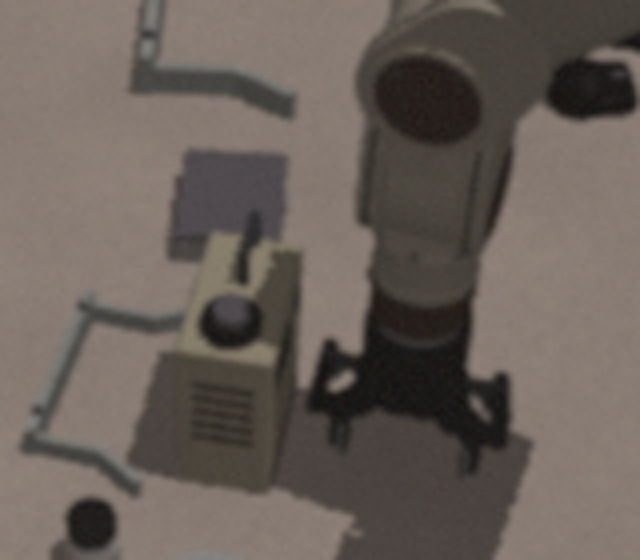

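The gripper is clear of the bench and about 13 mm short of the unit. I'll push gently to make contact.

Call:
send_rows(
  moves=[
    [0,0.003,0,0],
    [0,0.003,0,0],
    [0,0.003,0,0],
    [0,0.002,0,0],
    [0,0.002,0,0],
    [0,0.002,0,0],
    [0,0.002,0,0],
    [0,0.002,0.001,0],
    [0,0.002,0,0],
    [0,0.002,0,0],
  ],
)

```text
clock: 5.15
eef_pos: [0.4202, -0.0292, -0.0081]
tool_rot: [0.698, 0.716, -0.004, -0.004]
ft_force: [-13.0, -2.7, 4.3]
grip_width: 0.0857
```

```bash
python3 - <<'E'
from h import *
print(monitor.get_obs()['eef_pos'],monitor.get_obs()['ft_force'])
p,d,K,T=shot('side',3); crop(p,240,400,120,260,4,'pics/side3.png')
E
```

```text
[ 0.42023315 -0.02918821 -0.008129  ] [-13.04260574  -2.69435864   4.31171313]
```

View pics/side3.png

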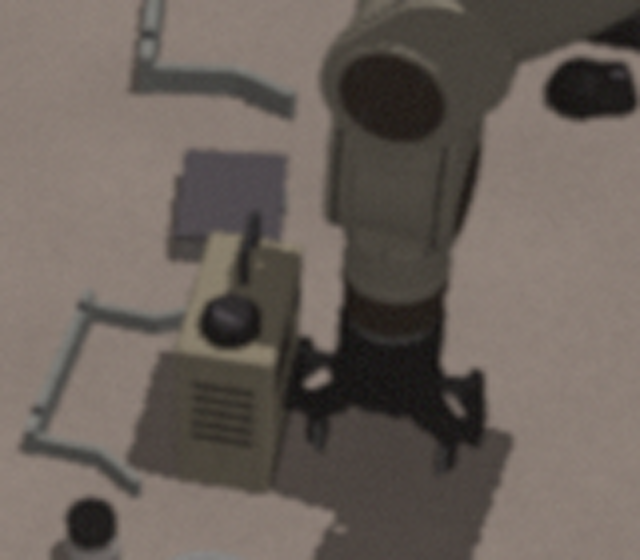

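The coupler touches the front face with 13 N, and the unit stands upright. I'll go on.

Call:
send_rows(
  moves=[
    [-0.0002,0.003,0,0],
    [-0.0002,0.003,0,0],
    [-0.0002,0.003,0,0],
    [-0.0002,0.003,0,0],
    [-0.0002,0.003,0,0],
    [-0.0002,0.003,0,0],
  ],
)

```text
clock: 5.8
eef_pos: [0.4344, -0.0288, -0.0093]
tool_rot: [0.697, 0.717, -0.006, -0.007]
ft_force: [-17.0, 1.5, 4.4]
grip_width: 0.0853
```

```bash
python3 - <<'E'
from meas import *
p,d,K,T=shot('side',4); crop(p,240,400,120,260,4,'pics/side4.png')
m,q,P=unit(p,d,K,T);X=P[m>0];X=X[(X[:,2]<.16)&(X[:,2]>.14)]
r=cv2.minAreaRect((X[:,:2]*1000).astype(np.float32));print(r)
E
```

```text
((543.2493286132812, -22.940452575683594), (65.74444580078125, 121.04658508300781), 2.6866695880889893)
```

View pics/side4.png

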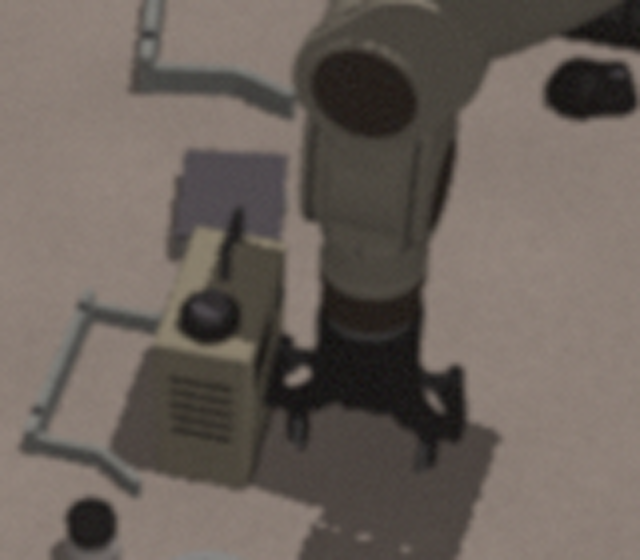

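Call:
send_rows(
  moves=[
    [-0.0006,0.003,0,0],
    [-0.0006,0.003,0,0],
    [-0.0006,0.003,0,0],
    [-0.0006,0.003,0,0],
    [-0.0006,0.003,0,0],
    [-0.0006,0.003,0,0],
    [-0.0006,0.003,0,0],
    [-0.0006,0.003,0,0],
    [-0.0006,0.003,0,0],
    [-0.0006,0.003,0,0],
  ],
)

```text
clock: 6.85
eef_pos: [0.4651, -0.0337, -0.0095]
tool_rot: [0.697, 0.717, -0.005, -0.007]
ft_force: [-14.7, 2.1, 1.4]
grip_width: 0.0854
```

```bash
cat >> meas.py <<'E'
def topcorner(tag):
    p,d,K,T=shot('side',tag); crop(p,230,390,120,260,4,f'pics/side{tag}.png')
    m,q,P=unit(p,d,K,T);X=P[m>0];X=X[(X[:,2]<.16)&(X[:,2]>.14)]
    print('top face',cv2.minAreaRect((X[:,:2]*1000).astype(np.float32)))
    A=np.c_[X[:,0],X[:,1],np.ones(len(X))];print('slope x,y',np.linalg.lstsq(A,X[:,2],rcond=None)[0])
E
python3 -c "
from meas import *
topcorner(5)"
```

```text
top face ((574.5422973632812, -27.391864776611328), (66.53858947753906, 119.45557403564453), 2.8202710151672363)
slope x,y [ 0.01261702 -0.00824364  0.1427646 ]
```

View pics/side5.png

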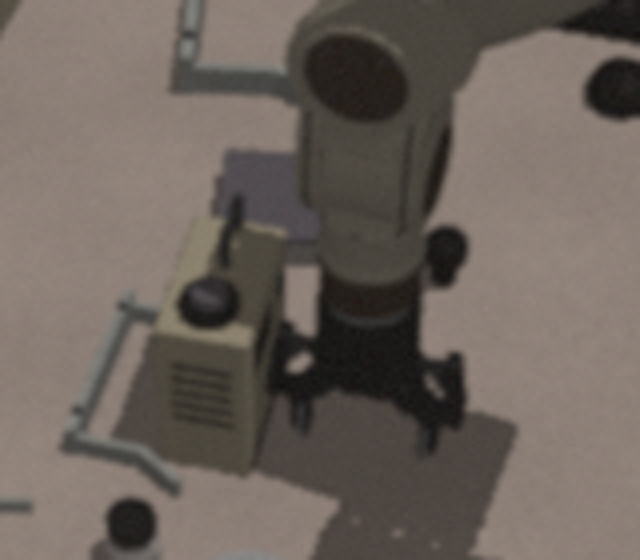

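Call:
send_rows(
  moves=[
    [-0.0005,0.003,0,0],
    [-0.0005,0.003,0,0],
    [-0.0005,0.003,0,0],
    [-0.0005,0.003,0,0],
    [-0.0005,0.003,0,0],
    [-0.0005,0.003,0,0],
    [-0.0005,0.003,0,0],
    [-0.0005,0.003,0,0],
    [-0.0005,0.003,0,0],
    [-0.0005,0.003,0,0],
    [-0.0005,0.003,0,0],
    [-0.0005,0.003,0,0],
  ],
)

```text
clock: 8.1
eef_pos: [0.5015, -0.0387, -0.0096]
tool_rot: [0.697, 0.717, -0.005, -0.007]
ft_force: [-15.1, 0.9, 1.5]
grip_width: 0.0853
```

```bash
python3 -c "
from meas import *
topcorner(6)"
```

```text
top face ((610.3223266601562, -33.895782470703125), (66.1197509765625, 123.74073028564453), 2.3361480236053467)
slope x,y [ 0.01741219 -0.01036803  0.13910458]
```

View pics/side6.png

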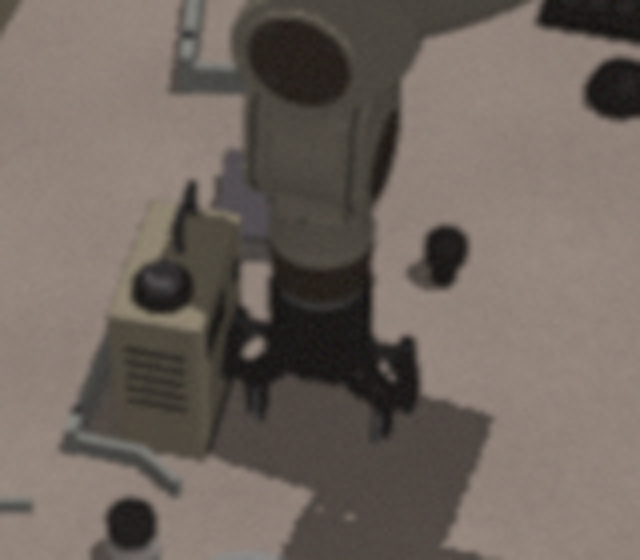

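Call:
send_rows(
  moves=[
    [0,0.003,0,0],
    [0,0.003,0,0],
    [0,0.003,0,0],
    [0,0.003,0,0],
    [0,0.003,0,0],
  ],
)

```text
clock: 8.65
eef_pos: [0.5164, -0.0389, -0.0096]
tool_rot: [0.697, 0.717, -0.006, -0.007]
ft_force: [-14.9, 1.5, 2.4]
grip_width: 0.085
```

Call:
send_rows(
  moves=[
    [0,0.001,0,0],
    [0,0.001,0,0],
    [0,0.001,0,0],
    [0,0.001,0,0],
  ],
)

```text
clock: 9.05
eef_pos: [0.5203, -0.0389, -0.0097]
tool_rot: [0.697, 0.717, -0.006, -0.007]
ft_force: [-16.0, -0.1, 2.0]
grip_width: 0.0856
```

Call:
send_rows(
  moves=[
    [0,0.001,0,0],
    [0,0.001,0,0],
    [0,0.001,0,0],
  ],
)

```text
clock: 9.35
eef_pos: [0.5233, -0.0389, -0.0096]
tool_rot: [0.698, 0.717, -0.006, -0.007]
ft_force: [-15.5, 1.2, 2.2]
grip_width: 0.0853
```

Call:
send_rows(
  moves=[
    [0,0.001,0,0],
    [0,0.001,0,0],
  ],
)

```text
clock: 9.55
eef_pos: [0.5253, -0.0388, -0.0096]
tool_rot: [0.698, 0.717, -0.006, -0.007]
ft_force: [-15.5, 0.3, 3.5]
grip_width: 0.0855
```

Call:
send_rows(
  moves=[
    [0,0.001,0,0],
    [0,0.001,0,0],
  ],
)

```text
clock: 9.75
eef_pos: [0.5252, -0.0388, -0.0098]
tool_rot: [0.698, 0.716, -0.007, -0.008]
ft_force: [-22.7, -0.3, 8.0]
grip_width: 0.0852
```

```bash
python3 -c "
from meas import *
topcorner(7)
p,d,K,T=load('pics/side7.npz');crop(p,235,305,170,250,7,'pics/side7b.png')"
```

```text
top face ((634.4830322265625, -34.56014633178711), (66.9693603515625, 120.78266143798828), 2.3804149627685547)
slope x,y [ 0.02487351 -0.0106138   0.1337983 ]
```

View pics/side7b.png

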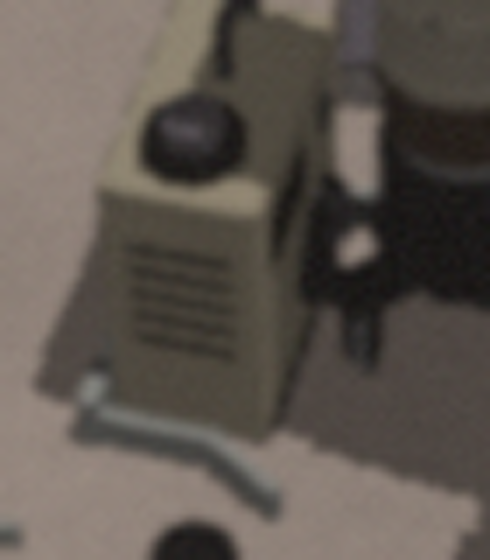

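Call:
send_rows(
  moves=[
    [0,0.001,0,0],
    [0,0.0,0,0],
  ],
)

```text
clock: 10.0
eef_pos: [0.5257, -0.0385, -0.0101]
tool_rot: [0.698, 0.716, -0.007, -0.008]
ft_force: [-19.6, 0.4, 5.2]
grip_width: 0.0855
```

Call:
send_rows(
  moves=[
    [0,0.001,0,0],
    [0,0.0,0,0],
  ],
)

```text
clock: 10.2
eef_pos: [0.5256, -0.0385, -0.0101]
tool_rot: [0.698, 0.716, -0.008, -0.009]
ft_force: [-24.5, 1.1, 8.8]
grip_width: 0.0853
```

```bash
python3 -c "
from meas import *
topcorner(8)"
```

```text
top face ((634.598876953125, -33.6599235534668), (66.27991485595703, 118.9256820678711), 1.7439836263656616)
slope x,y [ 0.02186907 -0.01793118  0.13558714]
```

Call:
send_rows(
  moves=[
    [0,-0.003,0,0],
    [0,-0.006,-0.002,0],
    [0,-0.02,-0.01,0],
    [0,-0.03,-0.03,0],
    [0,-0.04,-0.04,0],
    [0,-0.04,-0.05,0],
    [0,-0.04,-0.05,0],
    [0,-0.04,-0.05,0],
    [0,0,0,0],
  ],
)

```text
clock: 11.15
eef_pos: [0.3511, -0.0446, 0.193]
tool_rot: [0.698, 0.716, 0.003, 0.004]
ft_force: [1.1, 0.0, -0.1]
grip_width: 0.0856
```

```bash
python3 - <<'E'
from meas import *
for n,b in(('top',(275,342,155,225)),('side',(230,310,170,250))):
    p,d,K,T=shot(n,9); s=8
    q=cv2.convertScaleAbs(p,alpha=1.5,beta=10);crop(q,*b,s,f'pics/{n}9.png')
    m,q,P=unit(p,d,K,T);r=cv2.minAreaRect((q*1000).astype(np.float32));print(n,'contour',r)
    X=P[m>0];X=X[(X[:,2]<.16)&(X[:,2]>.14)]
    print('cloud',cv2.minAreaRect((X[:,:2]*1000).astype(np.float32)))
    A=np.c_[X[:,0],X[:,1],np.ones(len(X))];print('slope',np.linalg.lstsq(A,X[:,2],rcond=None)[0])
E
```

```text
top contour ((630.5383911132812, -38.719078063964844), (71.41162109375, 119.64899444580078), 1.3205159902572632)
cloud ((633.8197021484375, -37.67184829711914), (66.95333862304688, 117.8145980834961), 1.0829083919525146)
slope [0.02869897 0.0210962  0.13176411]
side contour ((630.6016235351562, -38.692649841308594), (73.18975067138672, 156.0357666015625), 1.2552653551101685)
cloud ((634.39990234375, -32.04804229736328), (65.83809661865234, 120.43074035644531), 0.8307728171348572)
slope [ 0.02424038 -0.00727899  0.13441697]
```

View pics/top9.png

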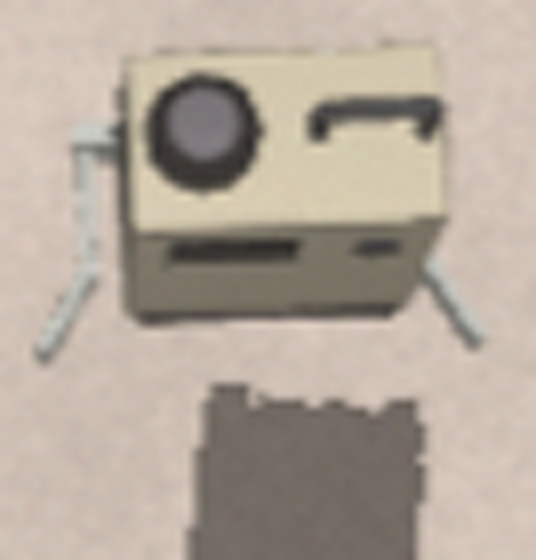

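View pics/side9.png

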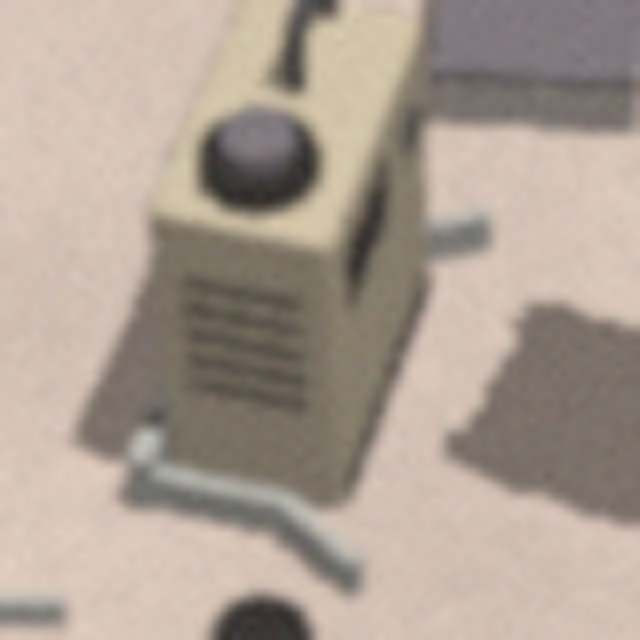

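The unit sits in the dock at yaw ≈1.2° (dock ≈0.8–1°) and x ≈0.631–0.634 (target 0.633). I'll give it a second gentle push on the +y side to close any corner gap.

Call:
send_rows(
  moves=[
    [0.013,0.03,0.04,0],
    [0.013,0.03,0.04,0],
    [0,0.03,0.04,0],
    [0,0.03,0.04,0],
    [0,0.02,0.03,0],
    [0,0,0.006,0],
    [0,0.006,0,0],
    [0,0.006,0,0],
    [0,0,0,0],
  ],
)

```text
clock: 12.15
eef_pos: [0.5019, -0.0151, -0.004]
tool_rot: [0.698, 0.717, 0.001, 0.001]
ft_force: [1.0, 0.5, 0.7]
grip_width: 0.0852
```

Call:
send_rows(
  moves=[
    [0,0.004,0.001,0],
    [0,0.004,0.001,0],
    [0,0.004,0.001,0],
    [0,0.003,0,0],
    [0,0.003,0,0],
    [0,0.003,0,0],
  ],
)

```text
clock: 12.75
eef_pos: [0.5211, -0.0144, -0.0086]
tool_rot: [0.697, 0.717, -0.0, -0.0]
ft_force: [1.2, -0.2, -0.2]
grip_width: 0.0856
```

Call:
send_rows(
  moves=[
    [0,0.002,0,0],
    [0,0.002,0,0],
    [0,0.002,0,0],
  ],
)

```text
clock: 13.05
eef_pos: [0.5261, -0.0142, -0.0088]
tool_rot: [0.698, 0.717, -0.001, -0.001]
ft_force: [-5.1, 0.5, 1.7]
grip_width: 0.0853
```

Call:
send_rows(
  moves=[
    [0,0.002,0,0],
    [0,0.001,0,0],
  ],
)

```text
clock: 13.25
eef_pos: [0.5258, -0.0141, -0.0096]
tool_rot: [0.698, 0.717, -0.003, -0.003]
ft_force: [-10.4, 0.4, 5.1]
grip_width: 0.0852
```

Call:
send_rows(
  moves=[
    [0,0.001,0,0],
    [0,0.001,0,0],
  ],
)

```text
clock: 13.45
eef_pos: [0.5256, -0.014, -0.0101]
tool_rot: [0.698, 0.717, -0.004, -0.004]
ft_force: [-14.6, 0.4, 7.6]
grip_width: 0.0852
```

Call:
send_rows(
  moves=[
    [0,0.002,0,0],
    [0,0.002,0,0],
    [0,0,0,0],
  ],
)

```text
clock: 13.75
eef_pos: [0.5254, -0.0136, -0.0116]
tool_rot: [0.697, 0.717, -0.007, -0.007]
ft_force: [-17.2, 1.7, 4.2]
grip_width: 0.0854
```

No further motion at 17 N off-centre, so it is seated. I'll retreat, shut the gripper and locate the button.

Call:
send_rows(
  moves=[
    [0,-0.004,-0.001,0],
    [0,-0.01,-0.003,0],
    [0,-0.02,-0.01,0],
    [0,-0.03,-0.03,0],
    [0,-0.04,-0.04,0],
    [0,-0.04,-0.05,0],
    [0,-0.04,-0.05,0],
    [0,0,-0.05,0],
    [0,0,0,0],
  ],
)

```text
clock: 14.65
eef_pos: [0.3777, -0.0186, 0.2056]
tool_rot: [0.698, 0.717, 0.005, 0.006]
ft_force: [1.1, -0.5, 0.9]
grip_width: 0.0855
```

Call:
send_rows(
  moves=[
    [0,0,0,0],
    [0,0,0,0],
    [0,0,0,0],
    [0,0,0,0],
    [0,0,0,0],
    [0,0,0,0],
  ],
  claw=-1,
)

```text
clock: 15.25
eef_pos: [0.3739, -0.0184, 0.1982]
tool_rot: [0.697, 0.717, -0.0, -0.001]
ft_force: [0.1, 0.6, 0.3]
grip_width: -0.0
```

```bash
python3 - <<'E'
from meas import *
rays=[]
for n,b in(('top',(275,342,155,225)),('side',(230,310,170,250))):
    p,d,K,T=shot(n,10)
    m,q,P=unit(p,d,K,T);r=cv2.minAreaRect((q*1000).astype(np.float32));print(n,'contour',r)
    X=P[m>0];Y=X[(X[:,2]<.16)&(X[:,2]>.14)]
    print('cloud',cv2.minAreaRect((Y[:,:2]*1000).astype(np.float32)))
    # button: grey-purple bright disc inside the dark collar
    g=p.astype(int);gray=g.mean(2);sat=g[...,2]-g[...,0]  # red-blue: cream>0 , grey-violet <=0
    box=np.zeros(gray.shape,bool);u,v=proj([[.633,-.003,.168]],K,T)[0].astype(int);box[v-14:v+15,u-14:u+15]=1
    w=(box&(sat<8)&(gray>55)).astype('uint8')
    k,l,s,c=cv2.connectedComponentsWithStats(w);i=1+np.argmax(s[1:,4]);
    print('btn',c[i],s[i],onplane(c[i][0],c[i][1],.168,K,T).round(4))
    yy,xx=np.nonzero(l==i);print('cloud btn',np.nanmedian(P[yy,xx],0).round(4))
    rays.append(ray(c[i][0],c[i][1],K,T))
    im=cv2.convertScaleAbs(p,alpha=1.4);im[l==i]=(0,255,0);crop(np.vstack([p,im]) if 0 else im,*b,4,f'pics/b_{n}.png')
(c1,r1),(c2,r2)=rays
t=np.linalg.lstsq(np.c_[r1,-r2],c2-c1,rcond=None)[0];a=c1+r1*t[0];b=c2+r2*t[1];print('tri',(a+b)/2,np.linalg.norm(a-b))
a=cv2.imread('pics/b_top.png');b=cv2.imread('pics/b_side.png');h=max(a.shape[0],b.shape[0])
cv2.imwrite('pics/b.png',np.hstack([cv2.copyMakeBorder(x,0,h-x.shape[0],0,0,0) for x in(a,b)]))
E
```

```text
top contour ((629.7438354492188, -38.82575988769531), (119.77731323242188, 71.72576141357422), 89.1298828125)
cloud ((634.259521484375, -37.62025451660156), (67.45393371582031, 117.85943603515625), 1.346215009689331)
btn [299.94915254 169.79661017] [296 166   9   9  59] [ 0.6361 -0.0052  0.168 ]
cloud btn [ 0.6354 -0.0051  0.1702]
side contour ((630.6953125, -39.41242980957031), (73.41462707519531, 154.55224609375), 1.1344096660614014)
cloud ((635.3400268554688, -33.88253402709961), (66.24332427978516, 120.46626281738281), 1.116300344467163)
btn [261.78431373 186.78431373] [257 184  10   7  51] [ 0.6358 -0.0067  0.168 ]
cloud btn [ 0.6346 -0.0032  0.1717]
tri [ 0.63533719 -0.00507538  0.16989528] 0.0004401258673056059
```

View pics/b.png

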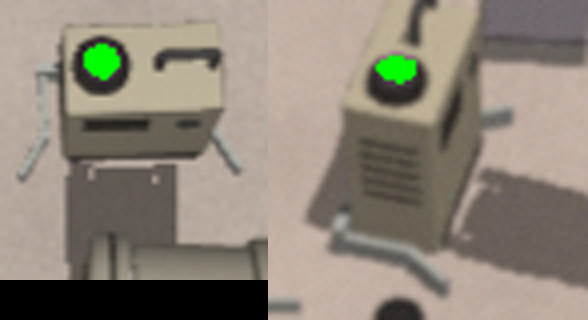

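Two views agree: the button is at (0.635, −0.0055, 0.169), with rays 0.4 mm apart. That height is within 1–2 mm of the given 168 mm, and the 32 mm offset from the unit centre checks out. I'll move above it.

Call:
send_rows(
  moves=[
    [0.001,0.0435,-0.01,0],
    [0.001,0.0435,0,0],
    [0.001,0.0435,0,0],
    [0.001,0.0435,0,0],
    [0.001,0.0435,0,0],
    [0.001,0.0435,0,0],
    [0,0,0,0],
    [0,0,0,0],
  ],
)

```text
clock: 16.15
eef_pos: [0.6348, -0.0053, 0.2065]
tool_rot: [0.697, 0.717, -0.001, -0.001]
ft_force: [-0.6, 0.2, -0.2]
grip_width: -0.0002
```

Call:
send_rows(
  moves=[
    [0,0,0.015,0],
    [0,0,0.01,0],
    [0,0,0.008,0],
    [0,0,0,0],
    [0,0,0,0],
  ],
)

```text
clock: 16.65
eef_pos: [0.6345, -0.0054, 0.1764]
tool_rot: [0.698, 0.717, 0.0, 0.0]
ft_force: [0.8, -0.2, 0.9]
grip_width: 0.0002
```

Call:
send_rows(
  moves=[
    [0,0,0.002,0],
    [0,0,0.002,0],
    [0,0,0.002,0],
    [0,0,0,0],
  ],
)

```text
clock: 17.05
eef_pos: [0.6352, -0.0054, 0.1701]
tool_rot: [0.697, 0.717, 0.0, 0.0]
ft_force: [-0.3, -0.2, 3.3]
grip_width: 0.0002
```

Call:
send_rows(
  moves=[
    [0,0,0.002,0],
    [0,0,0.002,0],
    [0,0,0,0],
  ],
)

```text
clock: 17.35
eef_pos: [0.6352, -0.0054, 0.1663]
tool_rot: [0.697, 0.717, 0.0, 0.0]
ft_force: [0.2, 0.4, 5.1]
grip_width: -0.0003
```

Call:
send_rows(
  moves=[
    [0,0,0.002,0],
    [0,0,0.001,0],
    [0,0,0,0],
  ],
)

```text
clock: 17.65
eef_pos: [0.6353, -0.0054, 0.166]
tool_rot: [0.697, 0.717, 0.001, 0.001]
ft_force: [-3.4, -1.3, 14.3]
grip_width: -0.0002
```

Call:
send_rows(
  moves=[
    [0,0,0.001,0],
    [0,0,0.001,0],
    [0,0,0,0],
  ],
)

```text
clock: 17.95
eef_pos: [0.6354, -0.0053, 0.1658]
tool_rot: [0.697, 0.717, 0.002, 0.002]
ft_force: [-7.8, -0.2, 21.2]
grip_width: 0.0001
```

The force rose from 5 N to 21 N with no further travel, so the button has bottomed. I'll lift straight up and clear the area.

Call:
send_rows(
  moves=[
    [0,0,-0.003,0],
    [0,0,-0.003,0],
    [0,0,-0.005,0],
    [0,0,-0.01,0],
    [0,0,-0.02,0],
    [0,0,-0.03,0],
    [0,0,-0.03,0],
    [0,0,0,0],
  ],
)

```text
clock: 18.75
eef_pos: [0.6367, -0.0054, 0.2667]
tool_rot: [0.697, 0.717, 0.003, 0.003]
ft_force: [-0.7, -0.1, 0.7]
grip_width: -0.0001
```

Call:
send_rows(
  moves=[
    [0,-0.045,0,0],
    [0,-0.045,0,0],
    [0,-0.045,0,0],
    [0,-0.045,0,0],
    [0,-0.045,0,0],
    [0,-0.045,0,0],
    [0,0,0,0],
    [0,0,0,0],
  ],
)

```text
clock: 19.55
eef_pos: [0.3642, -0.0127, 0.2618]
tool_rot: [0.698, 0.717, 0.0, 0.0]
ft_force: [0.4, -0.1, 0.1]
grip_width: 0.0004
```

```bash
python3 - <<'E'
from meas import *
for n,b in(('top',(220,400,130,250)),('side',(190,360,150,290))):
    p,d,K,T=shot(n,11)
    m,q,P=unit(p,d,K,T);r=cv2.minAreaRect((q*1000).astype(np.float32));print(n,'contour',r)
    X=P[m>0];Y=X[(X[:,2]<.16)&(X[:,2]>.14)]
    print('cloud',cv2.minAreaRect((Y[:,:2]*1000).astype(np.float32)),np.median(Y[:,2]))
    u,v=proj([[.635,-.0055,.168]],K,T)[0].round().astype(int);print('btn z',np.nanmedian(P[v-2:v+3,u-2:u+3,2]))
    p0,d0,_,_=load(f'pics/{n}0.npz');P0=cloud(d0,K,T);mm,_,_=unit(p0,d0,K,T);Z=P0[mm>0];Z=Z[(Z[:,2]<.16)&(Z[:,2]>.14)]
    for A in(Z,Y):print('slope',np.linalg.lstsq(np.c_[A[:,:2]-A[:,:2].mean(0),np.ones(len(A))],A[:,2],rcond=None)[0].round(4))
    crop(cv2.convertScaleAbs(p,alpha=1.4),*b,4,f'pics/f_{n}.png')
E
```

```text
top contour ((630.6873779296875, -38.60826873779297), (71.87660217285156, 119.43546295166016), 1.4046300649642944)
cloud ((633.9313354492188, -37.63249206542969), (66.82315826416016, 117.43738555908203), 2.0487704277038574) 0.14866983547760115
btn z 0.17155994180074785
slope [0.0126 0.022  0.1492]
slope [0.0198 0.0228 0.1491]
side contour ((630.7012939453125, -38.62263488769531), (73.37142181396484, 156.13128662109375), 1.1344095468521118)
cloud ((634.951904296875, -34.12809753417969), (66.63285064697266, 120.26651763916016), 0.8623212575912476) 0.1500345487742707
btn z 0.17258548100921933
slope [ 0.0085 -0.0033  0.1501]
slope [ 0.0094 -0.0042  0.15  ]
```

View pics/f_top.png

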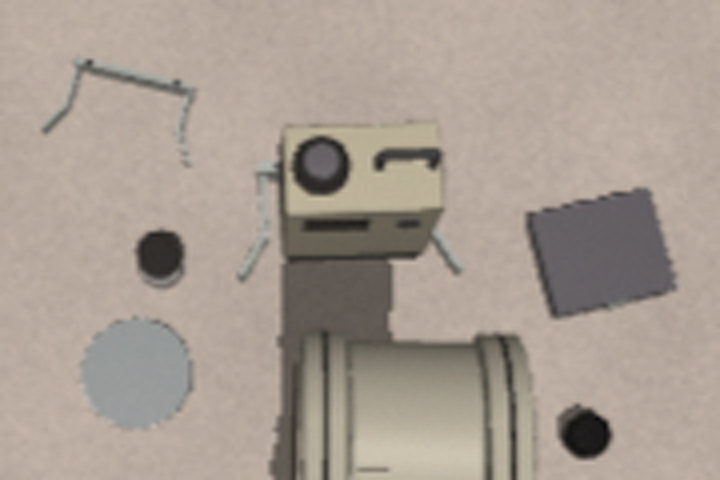

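View pics/f_side.png

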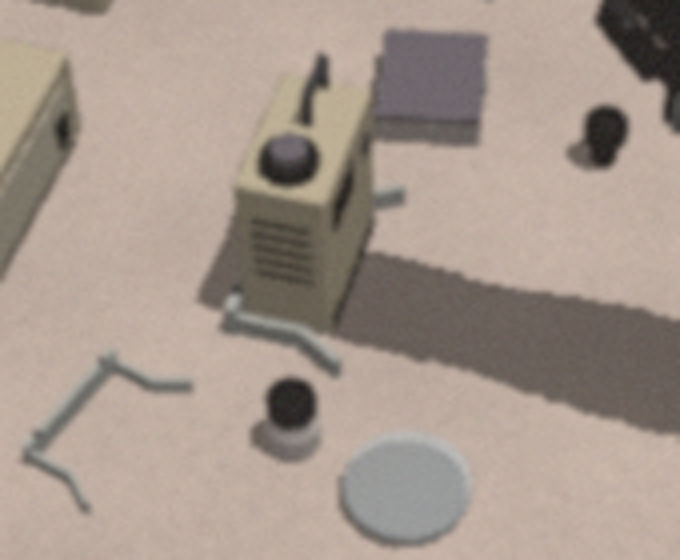

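```bash
python3 -c "
from workcell import order
print(order.job_done())"
```

```text
the job is handed in; nothing more can be done
None
```

I pushed the unit into the middle dock until it stopped against the back stop, pressed the button to the bottom and let it come up. I handed the job in at about 20 s with the arm clear.

**How it was pushed:** I used the outer back of one opened finger, touching the front face at about 47 mm high, slightly above the 45 mm guideline. The force was about 15 N while it slid and up to 24.5 N against the stop. A second 17 N push on the +y side produced no more movement.

**Last checks that agree:**
- The unit is upright: its top face is at 149–150 mm, with about the same slope readings as at the start.
- Its yaw reads about 0.9–2.0°, against a dock yaw of about 1°.
- The button stopped moving as the force rose from 5 to 21 N. Afterwards it was back at its starting height (171–173 mm by camera).
- The nearby bystanders (canister, dish, slide box, eyepiece) look unmoved in the last pictures. The mug, mouse and screwdriver were outside those crops, and I did not go near them at bench height.

**Checks that disagree or are weaker:**
- **Depth in the dock:** the top-face outline puts the unit's centre at x = 0.631, while the point cloud gives 0.634–0.635. Home is about 0.633, so the spread is close to the 2 mm calibration error. The hard stop in both pushes is my main evidence that it is fully back.
- **Sideways position:** the unit sits about 1–6 mm toward −y, depending on the measurement, which is within the 7 mm play.
- **Button height:** the button and its bottom point read 2–4 mm higher than the given 168 and 162 mm. The button already read high before the unit was moved, so I took this as offset, not lifting.

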